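Refit the drive cover of a belt linisher

TASK

Pick up the yellow access cover by its handle and lower it, without dropping it, onto the two brass pegs of the green drive housing while the red quarter-turn fastener is still open. Then let go and turn the fastener a quarter turn anticlockwise (seen from above) until its slot lines up with the white marks and its tongue lies over the cover. Finally press the cover down with the fingers against the sprung sealing ring until it lies fully against the housing's rim, and finish while still holding it pressed there; leave the other things on the bench alone.

Things in the scene. Friction and masses are not known exactly. Their poses are not given: they have to be found in the camera images.
- cover: Yellow cover plate, 130 (x) x 210 (y) x 6 mm, about 0.45 kg, lying flat, black bow handle up. Origin: centre of the plate's underside; z up. Two 13 mm through holes at (x, y) = (-45, -92) and (+45, +92) mm, for the housing's pegs; the pattern is the same after a half turn, so either way round fits.
- cover_grip (a point): Centre of the handle's grip bar, 31 mm above the plate's underside, over the plate's centre; axes as the cover's. The bar is 84 mm long (x), 16 mm wide (y), 14 mm high, its flat top 38 mm above the underside; it stands on two posts at its ends, 18 mm clear of the plate.
- seat (a point): Centre of the opening of the green fixed housing, at rim height, 50 mm above the bench; z up. Housing: 150 mm (x) by 285 mm (y, -120 to +165). The seated cover is centred here, long side along y. Two brass pegs, 8 mm diameter, stand on the rim at (x, y) = (-45, -92) and (+45, +92) mm, 28 mm high, tapered over the top 9 mm to a 3 mm tip.
- seal (a joint): How far the orange sprung ring (78 x 150 mm) round the opening is pressed down, m. 0 = up, 6 mm above the rim: the seated cover rests on it, underside 6 mm above the rim. 0.006 = level: the cover meets the rim. Spring 8 N at 0, plus 1 N per mm, partly borne by the cover's weight: pressing it home takes about 10 N, beyond that the force rises steeply.
- fastener_grip (a point): Centre of the fastener's red grip, on its vertical turning axis, 129 mm from the seat centre along the housing's +y, 44 mm above the rim. Upright bar 42 mm long (own x), 12 mm thick (own y), 32 mm high, slot along its top. Below it, up to 22 mm above the rim, a 28 mm round hub and a steel tongue to own -x, reaching 40 mm; the tongue clears the seated cover by 4 mm.
- fastener (a joint): Angle of the fastener, rad; grows anticlockwise seen from above. 0 = open, the grip along the housing's x, tongue towards the housing's -x; 1.571 = slot in line with the white marks (along the housing's y), tongue over the cover's edge. It turns stiffly, stays where it is left, and can be overturned as far as 2.0.
- drum: Bystander: brown sanding drum, 90 mm diameter, 90 mm high, standing. Origin: centre of underside.
- spray: Bystander: blue can, 56 mm diameter, 150 mm high. Origin: centre of underside.
- wrench: Bystander: steel wrench lying on the bench.
- screwdriver: Bystander: screwdriver lying on the bench.
- offcut: Bystander: steel bar offcut 30 x 140 x 20 mm. Origin: centre of underside.
- tape: Bystander: roll of paper tape, 100 mm diameter, 25 mm high. Origin: centre of underside.
- mug: Bystander: blue mug, 80 mm diameter, 90 mm high. Origin: centre of underside.

How it is judged:
On the way, in this order (a step that is already met when the one before it is completed fails the run):
1. the cover is seated on both pegs with the fastener still open (horizontal distance between cover_grip and seat below 0.006 m and angle between the y axis of cover_grip and the y axis of seat, either way round below 0.08 rad and angle between cover_grip's own z axis and vertical below 0.05 rad and z of cover_grip in the frame of seat below 0.0395 m and value of joint fastener below 0.7 rad), for 0.2 s.
2. the fastener is turned until its slot lines up, the cover still seated (value of joint fastener between 1.4 and 1.74 rad and z of cover_grip in the frame of seat below 0.0395 m and horizontal distance between cover_grip and seat below 0.006 m), for 0.2 s.
At the end, for the whole second after the job is handed in: The cover is on both pegs (within 6 mm and 0.08 rad of the seat, level within 0.03 rad), the slot within 0.17 rad of the marks, and the fingers hold the cover pressed (over 2 N), still, its underside within 1.8 mm of the rim and the ring down at least 4.2 mm (horizontal distance between cover_grip and seat below 0.006 m and angle between the y axis of cover_grip and the y axis of seat, either way round below 0.08 rad and angle between cover_grip's own z axis and vertical below 0.03 rad and z of cover_grip in the frame of seat below 0.0328 m and value of joint seal above 0.0042 m and value of joint fastener between 1.4 and 1.74 rad and contact force between the fingers and cover above 2 N and linear speed of cover below 0.02 m/s); the arm keeps its last pose, push and grip.
It fails at once if the cover is dropped onto the housing (horizontal distance between cover_grip and seat below 0.03 m and z of cover_grip in the frame of seat below 0.09 m and linear speed of cover above 0.5 m/s).
It fails at once if a bystander is moved by more than 40 mm (distance of any of drum, spray, wrench, screwdriver, offcut, tape, mug from where it was at the start of the episode above 0.04 m).
It also fails if it takes over 64 s, if anything falls off the work surface, if the arm or the gripper's body presses on something with over 40 N, if the wrist force passes 120 N, or if a joint passes its speed limit or range.

ROBOT

A 6-joint arm with a two-finger parallel gripper is mounted at the origin on the work surface. World frame = base frame: x ahead of the robot, y to its left, z up, the work surface at z = 0. Lengths are in m, angles in rad, forces in N, time in s.
With the tool pointing down it reaches from about 0.35 to 0.85 m from the base axis. Payload 8.1 kg.
Tool frame: the origin (TCP) lies at the centre of the arm's flange, where the gripper is bolted on; the fingertips stand 186 mm ahead of it and the grasp point (between the pads) lies 167 mm ahead of it; z points along the fingers, y is the direction in which the jaws open and shut (so a half turn about z gives the same grasp; the last joint's range is limited). The gripper opens to 93 mm and grips with 3 to 60 N. Pads are 15 mm wide; open, the fingers measure 128 mm over their backs; the gripper's body (75 mm by 188 mm) begins 65 mm behind the grasp point.
Start: joints at [1.091, 0.13, 1.488, -0, 1.523, -0.085], TCP at [0.231, 0.554, 0.405] pointing down, gripper open.
Joint ranges: [-2.96, 2.96], [-0.89, 2.26], [0.02, 2.5], [-1.34, 4.48], [0, 2.73], [-2.66, 2.66]. Speed limits (rad/s): [2.39, 2.39, 2.79, 3.14, 3.14, 3.14].

INTERFACE

Orientations are given as a rotation vector (axis times angle).
In Python, from plant import robot, viewer, order gives the robot as it stands.
- The arm moves only by the tool apply_moves, never from a script. Its argument "deltas" is a list of rows, each a list of 3 entries, a list of its own where there are three numbers: the finger opening in mm, from 0 to 93, then the shift along the tool's x, y, z in mm, then the turn about the tool's z in rad. In form: [[grip, [dx, dy, dz], yaw], ...]. A call has 1 to 5 rows; each row shifts and turns the commanded pose from where the row before left it, along the tool's axes as they then stand; what a row does not reach is not made up. A row lasts 1/8 s, in which the tool goes at most 62.5 mm and 10.7 degrees, less where a joint would pass 70% of its speed; a pose out of reach is approached as far as the arm can. A call is refused whole if a number of a shift passes 62.5 or a number of a turn 0.188, either way. A call with a gripper value outside its range is refused whole. The fingers move at their own pace and stop on an object; "grip_force" is the grip in N (left out, the last holds). Time passes only in rows, so rows that do not move let the fingers close. It gives the time, the measured TCP pose, the force and the opening at its end, in the units of the state.
- robot.read_state(): the state, without advancing time (a new reading comes with each control period).
- viewer.read_camera(name): name is "scene" or "side" or "wrist"; returns the picture (400x640x3 uint8, blue, green, red); there is no depth.
- viewer.get_calibration(name): a dict with "fx", "fy", "cx", "cy" (pixels), "R" (3x3) and "t" (3): a world point X has camera coordinates R X + t. Camera axes: x right, y down, z forward; pixel columns grow to the right and rows downward; lengths in m; the calibration is good to about 2 mm. The wrist camera is an equidistant fisheye: a pixel r from the principal point sees the ray r / f radians off the axis. A picture is of the moment at which its call begins: read the wrist's pose just before it. get_calibration takes no time and is no camera call; for the wrist camera it gives the pose at the moment of the call.
- order.close_job(): hands the job in, once; it reports no verdict.
The state is a dict: "t": time; "q": joint angles; "dq": joint speeds; "joint_torque": joint torques, N m; "tool_pos": TCP position; "orientation": TCP orientation; "force": force on the tool from outside, world axes, zero at the start; "wrist_torque": the same for the moment, N m; "opening": finger opening in m.
Only numpy, scipy, OpenCV 4.12 (cv2) and the standard library are available. Lean on these libraries where they do the work, as an engineer would, in place of code of your own. Each camera call takes 0.05 s, during which the arm holds its last target. There are 200 camera calls.

## Working session

There is one attempt and no reset: what is moved stays moved. The work goes in short steps, Python scripts to look and compute and a tool call to move; the robot and the scene stay as the last step left them, time stands still between calls to the robot, and variables do not carry over. Pictures are saved under pics/ and viewed, about 8 in all and at most 12, crops included, and the job is handed in when it is done.

Besides the shell and the picture viewer there is one more tool, called after ">>>" in YAML: its name, and indented under it one key for each argument. apply_moves: Moves the arm, as the interface text tells. Its arguments: {"type":"object","properties":{"deltas":{"type":"array"},"grip_force":{"type":"number"}},"required":["deltas"]}

```bash
mkdir -p pics; ls; python3 - <<'E'
from plant import robot, viewer, order
import cv2,numpy as np
np.set_printoptions(precision=4,suppress=True)
s=robot.read_state();print(s)
a=[]
for n in("scene","side"):
    im=viewer.read_camera(n);cv2.imwrite(f"pics/{n}0.png",im);print(n,viewer.get_calibration(n));a.append(im)
im=viewer.read_camera("wrist");cv2.imwrite("pics/wrist0.png",im);print(viewer.get_calibration("wrist"))
E
```

```text
pics
{'t': 0.0, 'q': array([ 1.0906,  0.1311,  1.4893,  0.    ,  1.523 , -0.0854]), 'dq': array([-0.0019,  0.0014,  0.0011, -0.0002, -0.0003,  0.0014]), 'joint_torque': array([ -0.0003, -55.9826, -49.1785,   0.0767,   0.0349,  -0.0002]), 'tool_pos': array([0.2307, 0.5536, 0.4037]), 'orientation': array([-0.616 , -3.0801,  0.0028]), 'force': array([ 0.895 , -0.0846, -0.067 ]), 'wrist_torque': array([ 0.0217, -0.0133, -0.042 ]), 'opening': 0.09313288198749549}
scene {'fx': 448.0431550068065, 'fy': 448.0431550068065, 'cx': 325.915408479548, 'cy': 200.85696328378677, 'R': array([[ 0.2292,  0.9734,  0.0038],
       [ 0.6663, -0.154 , -0.7296],
       [-0.7096,  0.1698, -0.6838]]), 't': array([-0.1522, -0.2849,  1.6858])}
side {'fx': 393.89962723825, 'fy': 393.89962723825, 'cx': 316.5318329074116, 'cy': 197.5439898900402, 'R': array([[ 0.9734, -0.2288, -0.0106],
       [-0.1534, -0.617 , -0.7719],
       [ 0.1701,  0.753 , -0.6357]]), 't': array([-0.5438,  0.1476,  1.229 ])}
{'fx': 309.70691628693146, 'fy': 309.70691628693146, 'cx': 316.1987608804811, 'cy': 202.5353934831269, 'R': array([[ 0.3849,  0.923 , -0.0024],
       [ 0.885 , -0.3683,  0.2848],
       [ 0.262 , -0.1117, -0.9586]]), 't': array([-0.5983, -0.033 ,  0.3929])}
```

View pics/scene0.png

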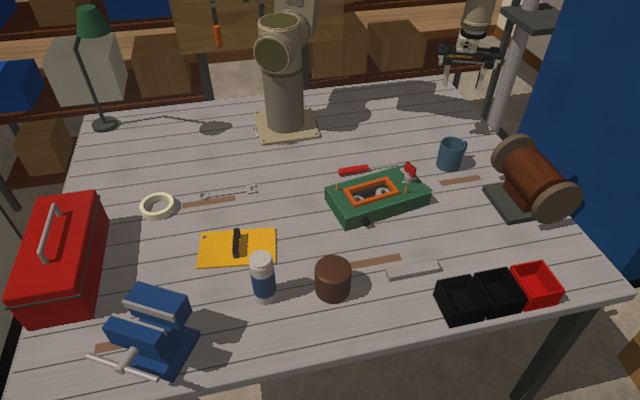

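View pics/side0.png

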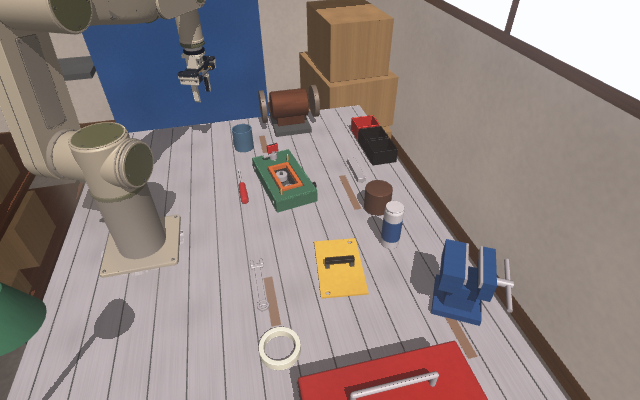

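The scene view shows the cover at about (237,247) with a black handle at (240,243), and the housing at (378,195) with an orange ring at (370,190) and the fastener at (409,170). The side view shows the cover whole at (341,268) and the ring at (286,177).

```bash
cat > h.py <<'E'
import cv2,numpy as np
from plant import robot, viewer, order
from scipy.spatial.transform import Rotation as Ro
np.set_printoptions(precision=4,suppress=True)
def ray(c,uv,fish=False):
    uv=np.atleast_2d(np.float64(uv)); d=(uv-[c["cx"],c["cy"]])/[c["fx"],c["fy"]]
    if fish:
        r=np.linalg.norm(d,axis=1,keepdims=True)+1e-12
        d3=np.hstack([d/r*np.sin(r),np.cos(r)])
    else: d3=np.hstack([d,np.ones((len(d),1))])
    R,t=np.array(c["R"]),np.array(c["t"])
    return -R.T@t, d3@R
def plane(c,uv,z,fish=False):
    o,d=ray(c,uv,fish); return o+d*((z-o[2])/d[:,2:])
def proj(c,X,fish=False):
    p=np.atleast_2d(X)@np.array(c["R"]).T+np.array(c["t"])
    if fish:
        n=np.linalg.norm(p[:,:2],axis=1,keepdims=True);d=p[:,:2]/n*np.arctan2(n,p[:,2:])
    else: d=p[:,:2]/p[:,2:]
    return d*[c["fx"],c["fy"]]+[c["cx"],c["cy"]]
def mask(im,lo,hi):
    return cv2.inRange(cv2.cvtColor(im,cv2.COLOR_BGR2HSV),lo,hi)
YEL=((20,150,110),(32,255,255)); ORA=((5,180,140),(16,255,255)); GRN=((60,80,30),(88,255,255)); 
def blobs(m,amin=20):
    cs,_=cv2.findContours(m,cv2.RETR_EXTERNAL,cv2.CHAIN_APPROX_NONE)
    return sorted([c for c in cs if cv2.contourArea(c)>amin],key=cv2.contourArea,reverse=True)
def wrist(name):
    s=robot.read_state();c=viewer.get_calibration("wrist");im=viewer.read_camera("wrist");cv2.imwrite(f"pics/{name}.png",im);return s,c,im
def rect(P):
    (x,y),(w,h),a=cv2.minAreaRect((P[:,:2]*1000).astype(np.float32))
    if w>h: w,h,a=h,w,a+90   # h long side; direction of the long side = a+90
    return np.array([x,y]),w,h,(a+90)%180
E
python3 - <<'E'
from h import *
for n in("scene","side"):
    im=cv2.imread(f"pics/{n}0.png");c=viewer.get_calibration(n)
    for nm,k,z in(("cover",YEL,.006),("ring",ORA,.056)):
        for b in blobs(mask(im,*k),60)[:3]:
            r=rect(plane(c,b[:,0]+0.0,z)); print(n,nm,b[:,0].mean(0),cv2.contourArea(b),*r)
    for b in blobs(mask(im,(0,170,120),(4,255,255))|mask(im,(174,170,120),(180,255,255)),10)[:5]:
        print(n,"red",b[:,0].mean(0),cv2.contourArea(b),plane(c,b[:,0].mean(0),.1))
E
```

```text
scene cover [237.9597 247.7081] 2051.0 [ 572.0084 -230.6027] 131.06060791015625 208.1891326904297 82.24058532714844
scene ring [369.9328 190.4958] 822.5 [481.644  178.7808] 77.77034759521484 151.5764617919922 100.01412296295166
scene red [ 49.7125 245.9633] 6065.5 [[ 0.5485 -0.6781  0.1   ]]
scene red [536.2727 279.7197] 1237.0 [[0.9152 0.4437 0.1   ]]
scene red [352.7778 168.9365] 111.5 [[0.4259 0.1381 0.1   ]]
scene red [409.4242 169.4545] 57.5 [[0.4662 0.3023 0.1   ]]
side cover [339.7727 268.8586] 2322.0 [ 572.1155 -230.4204] 128.21426391601562 208.02090454101562 82.27715301513672
side red [394.6043 380.4636] 5516.0 [[ 0.5741 -0.6251  0.1   ]]
side red [366.1    122.2571] 156.0 [[0.8621 0.3995 0.1   ]]
side red [272.2667 148.2333] 50.0 [[0.4602 0.2976 0.1   ]]
side red [242.7812 190.5   ] 22.0 [[0.3309 0.0688 0.1   ]]
```

View pics/wrist0.png

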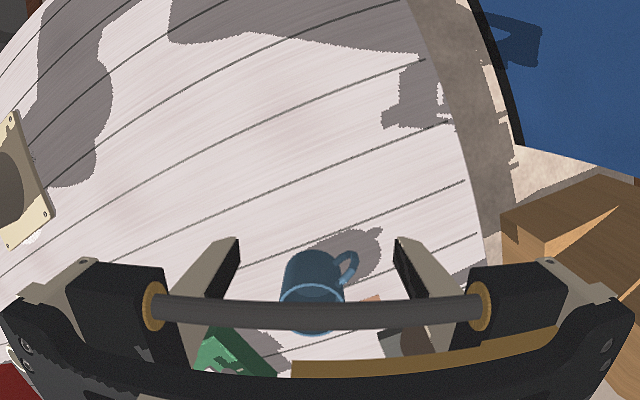

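Position estimates agree between the two views: the cover is at (0.572,-0.2305) with its long axis at 82.2°, and the seat is at (0.4816,0.1788) with its long axis at 100°. The wrist view shows the fingers at about (210,280) and (415,280), with the mug under them. Next I plan the rows to a hover over the cover.

```bash
cat >> h.py <<'E'
def psi(s):
    R=Ro.from_rotvec(s["orientation"]).as_matrix(); return np.arctan2(R[1,1],R[0,1]),R
def plan(target,psid,n,grip=93):
    s=robot.read_state();p0,R=psi(s);D=(np.radians(psid)-p0+np.pi)%(2*np.pi)-np.pi
    print("now",s["tool_pos"],np.degrees(p0),"tilt",np.degrees(np.arccos(-R[2,2])),"turn",-D)
    d=(np.array(target)-s["tool_pos"])/n; out=[]
    for i in range(n):
        v=d@(Ro.from_rotvec([0,0,D/n*i])).as_matrix()@R
        out.append([grip,[round(x*1000,1) for x in v],round(-D/n,3)])
    for i in range(0,n,5): print(out[i:i+5])
E
python3 - <<'E'
from h import *
plan([.572,-.2305,.37],-97.75,20)
s,sc=viewer.get_calibration("side"),viewer.get_calibration("scene")
print("spray",plane(s,[391,246],0),plane(sc,[264,300],0),"drum",plane(s,[378,212],0))
s=viewer.get_calibration("wrist");st=robot.read_state();R=psi(st)[1];print("cam in tool",(-s["R"].T@s["t"]-st["tool_pos"])@R)
E
```

```text
now [0.2307 0.5537 0.4039] 67.38185709634494 tilt 0.08148801840236117 turn 2.8820946062639825
[[93, [np.float64(-30.8), np.float64(-29.6), np.float64(1.7)], np.float64(0.144)], [93, [np.float64(-34.8), np.float64(-24.9), np.float64(1.7)], np.float64(0.144)], [93, [np.float64(-38.0), np.float64(-19.6), np.float64(1.7)], np.float64(0.144)], [93, [np.float64(-40.4), np.float64(-14.0), np.float64(1.7)], np.float64(0.144)], [93, [np.float64(-42.0), np.float64(-8.0), np.float64(1.7)], np.float64(0.144)]]
[[93, [np.float64(-42.7), np.float64(-1.9), np.float64(1.7)], np.float64(0.144)], [93, [np.float64(-42.6), np.float64(4.2), np.float64(1.7)], np.float64(0.144)], [93, [np.float64(-41.5), np.float64(10.3), np.float64(1.7)], np.float64(0.144)], [93, [np.float64(-39.6), np.float64(16.2), np.float64(1.7)], np.float64(0.144)], [93, [np.float64(-36.9), np.float64(21.7), np.float64(1.7)], np.float64(0.144)]]
[[93, [np.float64(-33.4), np.float64(26.7), np.float64(1.7)], np.float64(0.144)], [93, [np.float64(-29.2), np.float64(31.3), np.float64(1.6)], np.float64(0.144)], [93, [np.float64(-24.4), np.float64(35.1), np.float64(1.6)], np.float64(0.144)], [93, [np.float64(-19.1), np.float64(38.3), np.float64(1.6)], np.float64(0.144)], [93, [np.float64(-13.4), np.float64(40.6), np.float64(1.6)], np.float64(0.144)]]
[[93, [np.float64(-7.4), np.float64(42.1), np.float64(1.6)], np.float64(0.144)], [93, [np.float64(-1.3), np.float64(42.7), np.float64(1.6)], np.float64(0.144)], [93, [np.float64(4.8), np.float64(42.5), np.float64(1.6)], np.float64(0.144)], [93, [np.float64(10.9), np.float64(41.4), np.float64(1.6)], np.float64(0.144)], [93, [np.float64(16.7), np.float64(39.4), np.float64(1.6)], np.float64(0.144)]]
spray [[ 0.7499 -0.1893  0.    ]] [[ 0.7571 -0.1806  0.    ]] drum [[ 0.7656 -0.0306  0.    ]]
cam in tool [ 0.08   -0.0006  0.0193]
```

>>> apply_moves:
  deltas:
    - [93,[-30.8,-29.6,1.7],0.144]
    - [93,[-34.8,-24.9,1.7],0.144]
    - [93,[-38,-19.6,1.7],0.144]
    - [93,[-40.4,-14,1.7],0.144]
    - [93,[-42,-8,1.7],0.144]

```text
t: 0.78
tool_pos: [0.3164, 0.3566, 0.3959]
orientation: [-1.668, -2.662, 0.0]
force: [0.8, -0.5, 0.3]
opening: 0.0932
```

>>> apply_moves:
  deltas:
    - [93,[-42.7,-1.9,1.7],0.144]
    - [93,[-42.6,4.2,1.7],0.144]
    - [93,[-41.5,10.3,1.7],0.144]
    - [93,[-39.6,16.2,1.7],0.144]
    - [93,[-36.9,21.7,1.7],0.144]

```text
t: 1.4
tool_pos: [0.4019, 0.1605, 0.3876]
orientation: [-2.499, -1.904, -0.0]
force: [-0.1, -0.2, 0.0]
opening: 0.0929
```

>>> apply_moves:
  deltas:
    - [93,[-33.4,26.7,1.7],0.144]
    - [93,[-29.2,31.3,1.6],0.144]
    - [93,[-24.4,35.1,1.6],0.144]
    - [93,[-19.1,38.3,1.6],0.144]
    - [93,[-13.4,40.6,1.6],0.144]

```text
t: 2.02
tool_pos: [0.4876, -0.0356, 0.3794]
orientation: [-3.009, -0.901, 0.0]
force: [0.5, 0.3, 0.2]
opening: 0.093
```

>>> apply_moves:
  deltas:
    - [93,[-7.4,42.1,1.6],0.144]
    - [93,[-1.3,42.7,1.6],0.144]
    - [93,[4.8,42.5,1.6],0.144]
    - [93,[10.9,41.4,1.6],0.144]
    - [93,[16.7,39.4,1.6],0.144]

```text
t: 2.65
tool_pos: [0.5733, -0.2314, 0.3712]
orientation: [-3.134, 0.217, 0.001]
force: [0.1, -0.1, -0.3]
opening: 0.0928
```

>>> apply_moves:
  deltas:
    - [93,[0,0,0],0]
    - [93,[0,0,0],0]

```text
t: 2.9
tool_pos: [0.5727, -0.2299, 0.371]
orientation: [-3.134, 0.208, 0.002]
force: [0.1, -0.3, -0.1]
opening: 0.0928
```

```bash
python3 - <<'E'
from h import *
s,c,im=wrist("w1")
print("psi",np.degrees(psi(s)[0]),s["tool_pos"])
b=blobs(mask(im,*YEL),200)
for k in b[:4]:
    P=plane(c,k[:,0]+0.0,.006,True); print(cv2.contourArea(k),*rect(P))
print("pred grip px",proj(c,[[.572,-.2305,.031],[.572,-.2305,.006]],True))
E
```

```text
psi -97.58198965194168 [ 0.5727 -0.2299  0.371 ]
18286.5 [ 568.5883 -232.1687] 129.78338623046875 209.92034912109375 82.35073852539062
pred grip px [[316.482  187.8001]
 [316.4546 182.5838]]
```

View pics/w1.png

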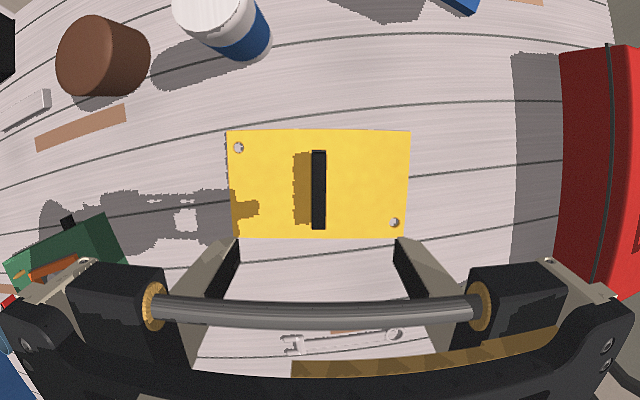

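The wrist picture shows the cover whole, from (226,130) to (410,238), with the bar centred at about (318,190). It fits a 129.8 x 209.9 mm rectangle at (0.5686,-0.2322), within 4 mm of the bench cameras. I split the difference and go down.

>>> apply_moves:
  deltas:
    - [93,[-2.5,1.9,45],0]
    - [93,[0,0,50],0]
    - [93,[0,0,45],0]
    - [93,[0,0,23],0]
    - [93,[0,0,10],0]

```text
t: 3.58
tool_pos: [0.5695, -0.2302, 0.1971]
orientation: [-3.134, 0.206, 0.004]
force: [-0.4, -0.6, 0.7]
opening: 0.0927
```

>>> apply_moves:
  deltas:
    - [0,[0,0,0],0]
    - [0,[0,0,0],0]
    - [0,[0,0,0],0]
    - [0,[0,0,0],0]
    - [0,[0,0,0],0]
  grip_force: 45

```text
t: 4.2
tool_pos: [0.5703, -0.2318, 0.199]
orientation: [3.134, -0.209, 0.001]
force: [0.4, 0.2, 0.3]
opening: 0.0478
```

>>> apply_moves:
  deltas:
    - [0,[0,0,0],0]
    - [0,[0,0,0],0]

```text
t: 4.45
tool_pos: [0.5702, -0.2317, 0.1986]
orientation: [-3.135, 0.209, 0.0]
force: [-0.4, -0.9, 0.2]
opening: 0.0278
```

>>> apply_moves:
  deltas:
    - [0,[0,0,0],0]
    - [0,[0,0,0],0]
    - [0,[0,0,0],0]

```text
t: 4.82
tool_pos: [0.5702, -0.2316, 0.1986]
orientation: [-3.135, 0.209, 0.0]
force: [0.8, -0.2, 0.3]
opening: 0.0155
```

>>> apply_moves:
  deltas:
    - [0,[0,0,-5],0]
    - [0,[0,0,-20],0]
    - [0,[0,0,-40],0]
    - [0,[0,0,-40],0]
    - [0,[0,0,-30],0]

```text
t: 5.45
tool_pos: [0.5704, -0.2318, 0.3374]
orientation: [3.133, -0.209, 0.005]
force: [0.1, -0.2, -3.9]
opening: 0.0155
```

```bash
python3 - <<'E'
from h import *
s,c,im=wrist("w2")
print("psi",np.degrees(psi(s)[0]),s["tool_pos"],s["force"],s["opening"])
plan([.4816,.1788,.37],-80,10,0)
for k in blobs(mask(im,*YEL),200)[:3]:
    P=plane(c,k[:,0]+0.0,s["tool_pos"][2]-.167-.031+.006,True); print(cv2.contourArea(k),*rect(P))
E
```

```text
psi -97.6310044004224 [ 0.5704 -0.2318  0.3374] [ 0.1472 -0.2394 -3.9303] 0.015522415117272984
now [ 0.5714 -0.2322  0.3421] -97.62667905298866 tilt 0.5122325904343007 turn -0.3076435856669679
[[0, [np.float64(-14.3), np.float64(-39.5), np.float64(-3.0)], np.float64(-0.031)], [0, [np.float64(-13.1), np.float64(-40.0), np.float64(-3.0)], np.float64(-0.031)], [0, [np.float64(-11.9), np.float64(-40.3), np.float64(-3.0)], np.float64(-0.031)], [0, [np.float64(-10.6), np.float64(-40.7), np.float64(-3.0)], np.float64(-0.031)], [0, [np.float64(-9.4), np.float64(-41.0), np.float64(-3.0)], np.float64(-0.031)]]
[[0, [np.float64(-8.1), np.float64(-41.3), np.float64(-3.0)], np.float64(-0.031)], [0, [np.float64(-6.8), np.float64(-41.5), np.float64(-3.0)], np.float64(-0.031)], [0, [np.float64(-5.5), np.float64(-41.7), np.float64(-3.0)], np.float64(-0.031)], [0, [np.float64(-4.3), np.float64(-41.8), np.float64(-2.9)], np.float64(-0.031)], [0, [np.float64(-3.0), np.float64(-42.0), np.float64(-2.9)], np.float64(-0.031)]]
34883.0 [ 581.8767 -234.0744] 104.41836547851562 210.2288818359375 82.20169067382812
```

Cover held (opening 15.5 mm, force -3.9 N), sitting square in the hand. I now go to a point 120 mm short of the seat, so the wrist camera can see the ring and pegs past the cover.

```bash
python3 - <<'E'
from h import *
plan([.3634,.158,.39],-80,10,0)
E
```

```text
now [ 0.5714 -0.2322  0.3421] -97.62667905298866 tilt 0.5122325904343007 turn -0.3076435856669679
[[0, [np.float64(-25.8), np.float64(-35.9), np.float64(-5.1)], np.float64(-0.031)], [0, [np.float64(-24.6), np.float64(-36.7), np.float64(-5.1)], np.float64(-0.031)], [0, [np.float64(-23.5), np.float64(-37.4), np.float64(-5.1)], np.float64(-0.031)], [0, [np.float64(-22.3), np.float64(-38.1), np.float64(-5.1)], np.float64(-0.031)], [0, [np.float64(-21.2), np.float64(-38.8), np.float64(-5.1)], np.float64(-0.031)]]
[[0, [np.float64(-19.9), np.float64(-39.4), np.float64(-5.1)], np.float64(-0.031)], [0, [np.float64(-18.7), np.float64(-40.0), np.float64(-5.1)], np.float64(-0.031)], [0, [np.float64(-17.5), np.float64(-40.6), np.float64(-5.1)], np.float64(-0.031)], [0, [np.float64(-16.2), np.float64(-41.1), np.float64(-5.0)], np.float64(-0.031)], [0, [np.float64(-15.0), np.float64(-41.6), np.float64(-5.0)], np.float64(-0.031)]]
```

>>> apply_moves:
  deltas:
    - [0,[-25.8,-35.9,-5],-0.031]
    - [0,[-24.6,-36.7,-5],-0.031]
    - [0,[-23.5,-37.4,-5],-0.031]
    - [0,[-22.3,-38.1,-5],-0.031]
    - [0,[-21.2,-38.8,-5],-0.031]

```text
t: 6.12
tool_pos: [0.4653, -0.0355, 0.3591]
orientation: [-3.141, -0.036, -0.001]
force: [1.0, 0.4, -3.9]
opening: 0.0157
```

>>> apply_moves:
  deltas:
    - [0,[-19.9,-39.4,-5],-0.031]
    - [0,[-18.7,-40,-5],-0.031]
    - [0,[-17.5,-40.6,-5],-0.031]
    - [0,[-16.2,-41.1,-5],-0.031]
    - [0,[-15,-41.6,-5],-0.031]

```text
t: 6.75
tool_pos: [0.3612, 0.1592, 0.3842]
orientation: [-3.129, -0.278, -0.002]
force: [0.5, 0.1, -3.2]
opening: 0.0157
```

>>> apply_moves:
  deltas:
    - [0,[0,0,0],0]
    - [0,[0,0,0],0]

```text
t: 7.0
tool_pos: [0.3622, 0.1581, 0.3838]
orientation: [3.129, 0.278, 0.001]
force: [-0.9, -0.4, -4.3]
opening: 0.0152
```

```bash
python3 - <<'E'
from h import *
s,c,im=wrist("w3")
p,R=psi(s)
print("psi",np.degrees(p),s["tool_pos"],"tilt",R[:,2])
for nm,k,z in (("cover",YEL,s["tool_pos"][2]-.198+.006),("ring",ORA,.056),("green",GRN,.05)):
  for b in blobs(mask(im,*k),200)[:2]:
    P=plane(c,b[:,0]+0.0,z,True); r=rect(P)
    print(nm,b[:,0].mean(0),cv2.contourArea(b),*r,"rel tool",(np.array([*r[0]/1000,0])-s["tool_pos"])@R[:,:2]*1000)
E
```

```text
psi -79.82862704003256 [0.3622 0.1581 0.3838] tilt [ 0.0008 -0.0003 -1.    ]
cover [255.0301 211.0636] 24900.5 [373.2124 159.5514] 104.97674560546875 210.2716064453125 100.09634971618652 rel tool [10.8625  0.3188]
cover [273.6474 240.2604] 239.5 [357.8726 185.9927] 19.60372543334961 44.94208526611328 147.81372833251953 rel tool [  0.4331 -28.4158]
green [285.5732  77.8581] 32859.0 [479.6454 202.7028] 142.75711059570312 284.8669738769531 100.03579711914062 rel tool [123.243 -23.359]
```

View pics/w3.png

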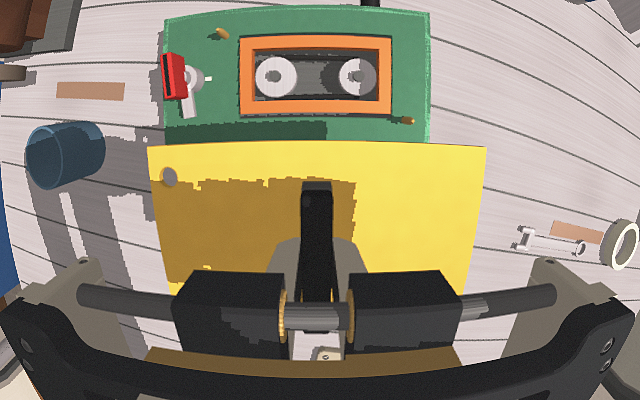

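The wrist view shows the housing at (165–430, 10–145), with the ring at (238–391, 34–117), peg tips at about (217,31) and (402,120), and the fastener open at (175,77). The cover, held, is at (148–487, 142–). The angles agree at 100.0° and 100.1°. I recheck the ring from the same picture with a wider mask.

```bash
python3 - <<'E'
from h import *
im=cv2.imread("pics/w3.png");c=viewer.get_calibration("wrist");s=robot.read_state();p,R=psi(s)
b=blobs(mask(im[:145],(4,150,120),(17,255,255)),300)[0]
r=rect(plane(c,b[:,0]+0.0,.056,True));print(*r)
rel=lambda w:(np.array([*w[:2],0])-s["tool_pos"])@R[:,:2]*1000
print("ring rel",rel(r[0]/1000))
tips=plane(c,[[217,30],[402,120]],.078,True);print("pegs mid rel",rel(tips.mean(0)),np.linalg.norm(tips[0]-tips[1]))
fr=blobs(mask(im,(0,170,90),(4,255,255))|mask(im,(174,170,90),(180,255,255)),100)
print([(f[:,0].mean(0),cv2.contourArea(f)) for f in fr])
E
```

```text
[479.631  179.1806] 78.64036560058594 151.33775329589844 99.9692153930664
ring rel [119.1323  -0.7812]
pegs mid rel [118.4993  -6.1514] 0.19527204464592107
[(array([173.1641,  76.2969]), 960.0)]
```

>>> apply_moves:
  deltas:
    - [0,[40,-0.5,0],0]
    - [0,[50,-0.6,0],0]
    - [0,[30.8,0,20],0]
    - [0,[0,0,40],0]
    - [0,[0,0,40],0]

```text
t: 7.68
tool_pos: [0.482, 0.179, 0.2821]
orientation: [3.129, 0.273, -0.0]
force: [0.1, -0.3, -4.7]
opening: 0.0155
```

>>> apply_moves:
  deltas:
    - [0,[0,0,0],0]
    - [0,[0,0,0],0]

```text
t: 7.92
tool_pos: [0.4818, 0.1799, 0.285]
orientation: [-3.129, -0.275, -0.002]
force: [0.2, 0.3, -3.1]
opening: 0.0159
```

```bash
python3 - <<'E'
from h import *
s=robot.read_state();p,R=psi(s)
print("psi",np.degrees(p),s["tool_pos"],"tilt",R[:,2],s["force"])
rel=lambda w:(np.array([*w[:2],0])-s["tool_pos"])@R[:,:2]*1000
ims=[]
for n,(x,y) in (("scene",(370,180)),("side",(285,165))):
    im=viewer.read_camera(n);c=viewer.get_calibration(n)
    for b in blobs(mask(im,*YEL),60)[:2]:
        r=rect(plane(c,b[:,0]+0.0,s["tool_pos"][2]-.1926));print(n,cv2.contourArea(b),*r,rel(r[0]/1000))
    ims.append(cv2.resize(im[y-50:y+50,x-66:x+66],None,fx=3,fy=3,interpolation=cv2.INTER_CUBIC))
s,c,im=wrist("w4")
ims.append(cv2.resize(im,(480,300)))
ims[2]=cv2.resize(im,(396,248))
cv2.imwrite("pics/c4.png",np.hstack([ims[0],ims[1]]))
E
```

```text
psi -79.94669278384977 [0.4818 0.1799 0.285 ] tilt [ 0.0012  0.0002 -1.    ] [ 0.232   0.2993 -3.0897]
scene 1622.0 [484.3807 178.9598] 130.633544921875 215.67837524414062 99.74829387664795 [2.0569 1.3757]
side 654.5 [485.2931 181.9054] 127.86894989013672 208.7692413330078 99.97215175628662 [ 3.4695 -1.3654]
```

View pics/c4.png

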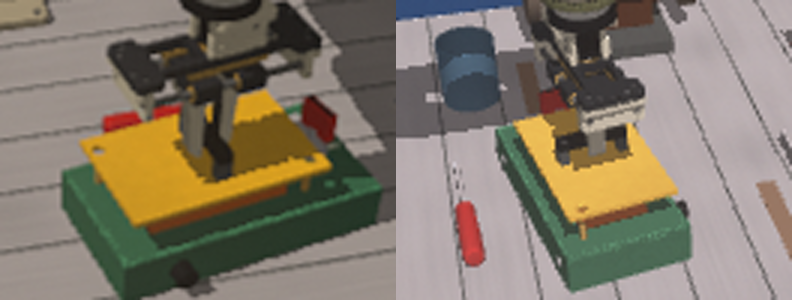

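The crops show the cover hovering over the housing, with a peg under each of the two visible holes, at (97,150) in the left crop and (582,210) in the right. The bench cameras suggest the cover is about 2–3 mm far in +x and the wrist camera says 0. I check a hole from the wrist view.

```bash
python3 - <<'E'
from h import *
im=cv2.imread("pics/w4.png");c=viewer.get_calibration("wrist");s=robot.read_state();p,R=psi(s)
T=s["tool_pos"]
W=lambda x,y,z:[*(T+R[:,0]*x+R[:,1]*y)[:2],z]
zt=T[2]-.1926
u=proj(c,[W(.045-.00165,-.092+.0003,zt),W(.045-.00165,-.092+.0003,.078)],True);print("hole / peg-tip-if-centred",u)
x,y=u[0].astype(int)
cr=im[y-22:y+23,x-32:x+33]
sc=viewer.read_camera("scene");cs=viewer.get_calibration("scene")
v=proj(cs,[[*(T+R[:,0]*-.0466+R[:,1]*.092)[:2],zt]],False);print("scene hole",v);X,Y=v[0].astype(int)
sr=sc[Y-18:Y+27,X-22:X+43]
cv2.imwrite("pics/c5.png",np.hstack([cv2.resize(a,None,fx=6,fy=6,interpolation=cv2.INTER_NEAREST) for a in(cr,sr)]))
print((x-32,y-22),(X-22,Y-18))
h=cv2.bitwise_not(mask(cr,*YEL));
for b in blobs(h,5): print(b[:,0].mean(0)+[x-32,y-22],cv2.contourArea(b),cv2.minEnclosingCircle(b))
E
```

```text
hole / peg-tip-if-centred [[167.7514 178.209 ]
 [177.8627 173.3369]]
scene hole [[336.6246 178.9267]]
(np.int64(135), np.int64(156)) (np.int64(314), np.int64(160))
[160.7925 182.9129] 1629.5 ((31.6640625, 22.0), 38.55671691894531)
```

View pics/c5.png

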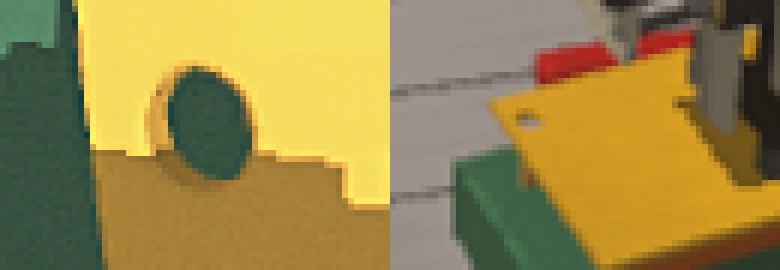

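In the crops the hole is a clean ellipse at about (169,176) in the wrist view, within 2 px of prediction. In both bench views the peg stands in the same column as its hole. That is aligned well within the taper, so I nudge -0.8 mm in x and lower.

>>> apply_moves:
  deltas:
    - [0,[-0.8,0,5],0]
    - [0,[0,0,5],0]
    - [0,[0,0,5],0]
    - [0,[0,0,5],0]
    - [0,[0,0,4],0]

```text
t: 8.75
tool_pos: [0.4801, 0.1803, 0.2591]
orientation: [3.129, 0.277, -0.001]
force: [0.3, 0.4, -3.7]
opening: 0.016
```

>>> apply_moves:
  deltas:
    - [0,[0,0,2],0]
    - [0,[0,0,2],0]
    - [0,[0,0,1],0]
    - [0,[0,0,0],0]

```text
t: 9.25
tool_pos: [0.4802, 0.1804, 0.2547]
orientation: [3.129, 0.277, 0.0]
force: [0.9, -0.2, -3.9]
opening: 0.0159
```

>>> apply_moves:
  deltas:
    - [0,[0,0,1],0]
    - [0,[0,0,0],0]

```text
t: 9.5
tool_pos: [0.4803, 0.1804, 0.2543]
orientation: [-3.129, -0.277, -0.001]
force: [-3.3, -1.6, 4.3]
opening: 0.0155
```

>>> apply_moves:
  deltas:
    - [0,[0,0,1],0]
    - [0,[0,0,0],0]

```text
t: 9.75
tool_pos: [0.4803, 0.1804, 0.253]
orientation: [-3.129, -0.277, -0.001]
force: [-3.2, -1.8, 5.7]
opening: 0.0155
```

```bash
python3 - <<'E'
from h import *
s=robot.read_state();p,R=psi(s);print(s["tool_pos"],s["force"],s["wrist_torque"],np.degrees(p))
c=viewer.get_calibration("side");im=viewer.read_camera("side")
cs=viewer.get_calibration("scene");sc=viewer.read_camera("scene")
for n,c,i in(("side",c,im),("scene",cs,sc)):
  for b in blobs(mask(i,*YEL),60)[:1]:print(n,*rect(plane(c,b[:,0]+0.0,.062)))
cv2.imwrite("pics/c6.png",np.hstack([cv2.resize(sc[130:230,304:436],None,fx=3,fy=3),cv2.resize(im[115:215,219:351],None,fx=3,fy=3)]))
E
```

```text
[0.4803 0.1804 0.253 ] [-3.1922 -1.8484  5.6703] [-0.2261  0.7238 -0.0254] -79.86719589302852
side [482.493  179.4461] 127.7302474975586 207.67962646484375 100.11526203155518
scene [483.6471 178.9837] 132.10362243652344 212.21063232421875 99.94506549835205
```

View pics/c6.png

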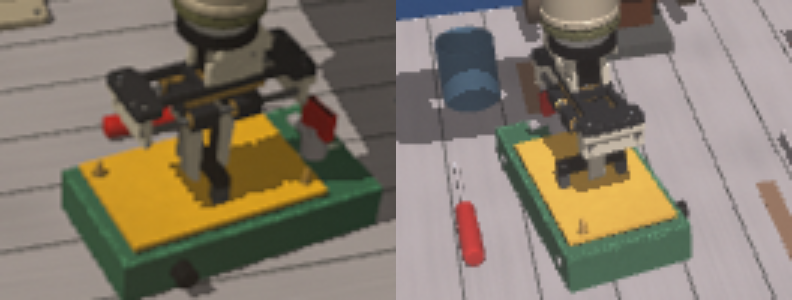

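Both pegs stand through the holes, at crop (100,168) and (583,226). The force swung from -4 to +5.7 N, so the cover rests on the ring with its grip height at about 36 mm. I release, wait, lift, and move over the fastener.

>>> apply_moves:
  deltas:
    - [55,[0,0,0],0]
    - [55,[0,0,0],0]
    - [55,[0,0,0],0]
    - [55,[0,0,0],0]
    - [55,[0,0,0],0]

```text
t: 10.48
tool_pos: [0.4802, 0.1804, 0.2526]
orientation: [3.129, 0.277, 0.0]
force: [0.2, -0.1, 0.8]
opening: 0.0547
```

>>> apply_moves:
  deltas:
    - [55,[0,0,-20],0]
    - [55,[0,0,-40],0]
    - [55,[-0.5,-35,-40],0]
    - [55,[-0.5,-50,-10],0]
    - [55,[0,-42.5,0],0]

```text
t: 11.1
tool_pos: [0.4568, 0.3073, 0.3647]
orientation: [-3.128, -0.277, -0.005]
force: [0.9, -1.0, -0.0]
opening: 0.055
```

>>> apply_moves:
  deltas:
    - [55,[0,0,0],0]
    - [55,[0,0,0],0]

```text
t: 11.35
tool_pos: [0.4567, 0.3054, 0.3623]
orientation: [3.129, 0.278, -0.001]
force: [-0.2, 0.3, -0.3]
opening: 0.0551
```

```bash
python3 - <<'E'
from h import *
s,c,im=wrist("w7");p,R=psi(s)
print(s["tool_pos"],np.degrees(p),s["opening"],s["force"])
rel=lambda w:(np.array([*w[:2],0])-s["tool_pos"])@R[:,:2]*1000
for b in blobs(mask(im,(0,170,90),(4,255,255))|mask(im,(174,170,90),(180,255,255)),100)[:3]:
    q=plane(c,b[:,0]+0.0,.110,True);r=rect(q);print(b[:,0].mean(0),cv2.contourArea(b),*r,rel(r[0]/1000))
for b in blobs(mask(im,*YEL),300)[:2]:
    r=rect(plane(c,b[:,0]+0.0,.062,True));print("cover",cv2.contourArea(b),*r,rel(r[0]/1000))
E
```

```text
[0.4567 0.3054 0.3623] -79.83391114585342 0.055076698071089045 [-0.1881  0.3269 -0.2578]
[313.7863 208.6718] 735.5 [459.9156 307.6156] 11.79616928100586 46.737483978271484 16.877178192138672 [ 3.7676 -1.8163]
cover 11813.5 [478.2014 179.6729] 130.5277099609375 211.7438507080078 99.74676704406738 [ -0.8159 127.3451]
```

View pics/w7.png

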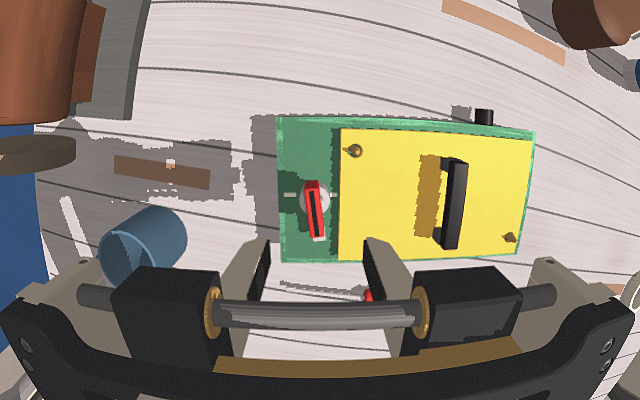

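The wrist view shows the seated cover with pegs at (355,151) and (510,237). The red grip runs (312,182)–(320,238), its slot about 8° anticlockwise of the housing's x, with the marks at (290,194) and (335,195). I line up with the grip, go down and grip it.

>>> apply_moves:
  deltas:
    - [55,[0.7,-1.7,25],-0.12]
    - [55,[0,0,35],0]
    - [55,[0,0,27],0]
    - [55,[0,0,12],0]
    - [55,[0,0,0],0]

```text
t: 12.02
tool_pos: [0.4572, 0.3067, 0.2631]
orientation: [3.107, 0.463, -0.002]
force: [-0.3, 0.6, -0.3]
opening: 0.055
```

>>> apply_moves:
  deltas:
    - [0,[0,0,0],0]
    - [0,[0,0,0],0]
    - [0,[0,0,0],0]
    - [0,[0,0,0],0]
    - [0,[0,0,0],0]
  grip_force: 40

```text
t: 12.65
tool_pos: [0.4573, 0.3074, 0.2639]
orientation: [3.107, 0.464, 0.001]
force: [0.3, -2.1, 1.9]
opening: 0.0146
```

```bash
python3 - <<'E'
from h import *
s=robot.read_state();p,R=psi(s)
print(s["tool_pos"],np.degrees(p),s["opening"],s["force"],s["wrist_torque"],"to go",np.radians(10-np.degrees(p)))
E
```

```text
[0.4573 0.3074 0.2639] -72.99268066181696 0.01463788909336891 [ 0.3049 -2.0744  1.919 ] [-0.43    0.1399  0.0758] to go 1.4484955326049325
```

>>> apply_moves:
  deltas:
    - [0,[0,0,0],0]
    - [0,[0,0,0],0]

```text
t: 12.9
tool_pos: [0.4573, 0.3074, 0.2639]
orientation: [3.107, 0.464, 0.0]
force: [-0.4, -2.7, 3.7]
opening: 0.0145
```

>>> apply_moves:
  deltas:
    - [0,[0,0,0],-0.1]
    - [0,[0,0,0],-0.1]
    - [0,[0,0,0],-0.1]
    - [0,[0,0,0],-0.1]
    - [0,[0,0,0],-0.1]

```text
t: 13.52
tool_pos: [0.4573, 0.3074, 0.2638]
orientation: [2.893, 1.223, 0.0]
force: [0.6, -3.9, 3.2]
opening: 0.0142
```

```bash
python3 - <<'E'
from h import *
s=robot.read_state();p,R=psi(s)
print(s["tool_pos"],np.degrees(p),s["opening"],s["force"],s["wrist_torque"],"to go",np.radians(10-np.degrees(p)))
E
```

```text
[0.4573 0.3074 0.2638] -44.17038762390911 0.014201389650888357 [ 0.6478 -3.9186  3.2132] [-0.5668  0.0958 -0.098 ] to go 0.9454516211188017
```

>>> apply_moves:
  deltas:
    - [0,[0,0,0],-0.12]
    - [0,[0,0,0],-0.12]
    - [0,[0,0,0],-0.12]
    - [0,[0,0,0],-0.12]
    - [0,[0,0,0],-0.12]

```text
t: 14.15
tool_pos: [0.4573, 0.3074, 0.2639]
orientation: [2.402, 2.024, 0.0]
force: [0.8, -2.9, 3.3]
opening: 0.014
```

>>> apply_moves:
  deltas:
    - [0,[0,0,0],-0.12]
    - [0,[0,0,0],-0.12]
    - [0,[0,0,0],-0.1]
    - [0,[0,0,0],0]
    - [0,[0,0,0],0]

```text
t: 14.78
tool_pos: [0.4573, 0.3074, 0.2638]
orientation: [2.032, 2.395, 0.0]
force: [1.7, -4.1, 3.6]
opening: 0.0138
```

```bash
python3 - <<'E'
from h import *
s,c,im=wrist("w8");p,R=psi(s)
print(s["tool_pos"],np.degrees(p),s["opening"],s["force"],s["wrist_torque"],"to go",np.radians(10-np.degrees(p)))
E
```

```text
[0.4573 0.3074 0.2638] 9.380921780187174 0.013788812003106206 [ 1.6908 -4.1465  3.617 ] [-0.7798 -0.1315 -0.0299] to go 0.010804953263119003
```

View pics/w8.png

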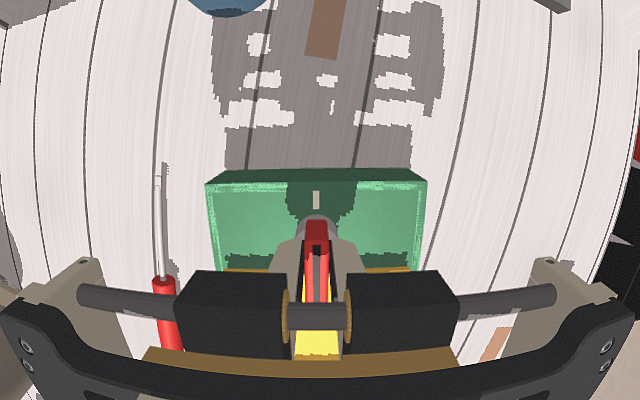

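The slot at (317,255) points at the white mark at (316,199); the tool stands at 9.4°, 0.01 rad short. I let go, rise, move over the cover and close the fingers on the way.

>>> apply_moves:
  deltas:
    - [40,[0,0,0],0]
    - [40,[0,0,0],0]
    - [40,[0,0,0],0]
    - [40,[0,0,-20],0]
    - [40,[0,0,-50],0]

```text
t: 15.45
tool_pos: [0.4561, 0.307, 0.3327]
orientation: [-2.028, -2.396, 0.008]
force: [0.9, 0.1, 1.0]
opening: 0.0402
```

>>> apply_moves:
  deltas:
    - [0,[-40,0.3,-20],0]
    - [0,[-50,0.4,0],0]
    - [0,[-39.8,0,0],0]
    - [0,[0,0,0],0]
    - [0,[0,0,0],0]

```text
t: 16.08
tool_pos: [0.4794, 0.18, 0.3547]
orientation: [2.03, 2.397, 0.002]
force: [-0.3, -0.5, -0.1]
opening: 0.0004
```

```bash
python3 - <<'E'
from h import *
s,c,im=wrist("w9");p,R=psi(s)
print(s["tool_pos"],np.degrees(p),s["opening"],s["force"])
rel=lambda w:(np.array([*w[:2],0])-s["tool_pos"])@R[:,:2]*1000
for b in blobs(mask(im,(0,170,90),(4,255,255))|mask(im,(174,170,90),(180,255,255)),100)[:3]:
    r=rect(plane(c,b[:,0]+0.0,.110,True));print(b[:,0].mean(0),cv2.contourArea(b),*r,rel(r[0]/1000))
for b in blobs(mask(im,*YEL),300)[:2]:
    r=rect(plane(c,b[:,0]+0.0,.062,True));print("cover",cv2.contourArea(b),*r,rel(r[0]/1000))
E
```

```text
[0.4794 0.18   0.3547] 9.477600173957791 0.00040156689829510585 [-0.3371 -0.5351 -0.1494]
[617.8918  37.6104] 3173.5 [766.7054 442.3996] 103.84195709228516 132.24647521972656 89.14112854003906 [211.2878 326.1751]
[181.1238 175.1238] 1615.0 [367.2524 194.7259] 18.046497344970703 71.93180847167969 92.19012236595154 [  32.77   -108.6075]
[314.8354  48.1646] 415.5 [456.57   305.2713] 10.778938293457031 43.50777816772461 99.43370151519775 [127.0992  -2.3066]
cover 22118.5 [476.0036 194.1784] 130.64068603515625 181.13446044921875 100.08345890045166 [14.3227 -1.431 ]
```

View pics/w9.png

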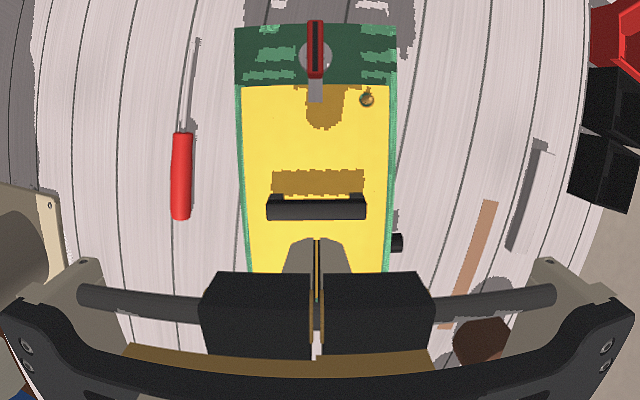

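The fastener lies at 99.4° (joint about 1.56), with its tongue over the cover at (315,90). The handle bar is centred at (316,208), and the cover centre is within 1.5 mm of the tool axis. I press now with closed fingers.

>>> apply_moves:
  deltas:
    - [0,[0,-1,25],0]
    - [0,[0,0,30],0]
    - [0,[0,0,12],0]
    - [0,[0,0,5],0]
    - [0,[0,0,0],0]

```text
t: 16.75
tool_pos: [0.4785, 0.1798, 0.2822]
orientation: [2.029, 2.398, 0.001]
force: [-0.6, 0.2, 0.4]
opening: 0.0004
```

>>> apply_moves:
  deltas:
    - [0,[0,0,2],0]
    - [0,[0,0,0],0]

```text
t: 17.0
tool_pos: [0.4787, 0.1795, 0.2804]
orientation: [2.029, 2.397, 0.002]
force: [0.0, 0.4, 1.3]
opening: 0.001
```

>>> apply_moves:
  deltas:
    - [0,[0,0,2],0]
    - [0,[0,0,0],0]

```text
t: 17.25
tool_pos: [0.4787, 0.1795, 0.2784]
orientation: [2.029, 2.397, 0.002]
force: [-1.0, -0.5, 5.0]
opening: 0.0002
```

>>> apply_moves:
  deltas:
    - [0,[0,0,2],0]
    - [0,[0,0,0],0]

```text
t: 17.5
tool_pos: [0.4787, 0.1795, 0.2766]
orientation: [2.029, 2.397, 0.002]
force: [-2.3, -0.8, 7.4]
opening: 0.0005
```

>>> apply_moves:
  deltas:
    - [0,[0,0,1.5],0]
    - [0,[0,0,0],0]

```text
t: 17.75
tool_pos: [0.4787, 0.1795, 0.2753]
orientation: [2.029, 2.397, 0.002]
force: [-3.2, -0.5, 8.7]
opening: 0.0003
```

>>> apply_moves:
  deltas:
    - [0,[0,0,0.8],0]
    - [0,[0,0,0],0]

```text
t: 18.0
tool_pos: [0.4787, 0.1795, 0.2746]
orientation: [2.029, 2.397, 0.002]
force: [-2.7, -0.9, 9.9]
opening: 0.0004
```

>>> apply_moves:
  deltas:
    - [0,[0,0,0.6],0]
    - [0,[0,0,0],0]

```text
t: 18.25
tool_pos: [0.4787, 0.1795, 0.2743]
orientation: [2.029, 2.397, 0.002]
force: [-3.5, -1.2, 12.4]
opening: 0.0006
```

>>> apply_moves:
  deltas:
    - [0,[0,0,0.6],0]
    - [0,[0,0,0],0]

```text
t: 18.5
tool_pos: [0.4787, 0.1795, 0.2743]
orientation: [2.029, 2.397, 0.002]
force: [-6.3, -2.6, 16.9]
opening: 0.0005
```

The tool stops at z = 0.2743 (0.274 expected with the cover on the rim) while the force climbs to 17 N, so it is home. One last look before handing in.

>>> apply_moves:
  deltas:
    - [0,[0,0,0],0]
    - [0,[0,0,0],0]
    - [0,[0,0,0],0]

```text
t: 18.88
tool_pos: [0.4787, 0.1795, 0.2743]
orientation: [2.029, 2.397, 0.002]
force: [-7.5, -1.2, 17.3]
opening: 0.0005
```

```bash
python3 - <<'E'
from h import *
s,c,im=wrist("w10");p,R=psi(s)
print(s["tool_pos"],s["force"],np.abs(s["dq"]).max())
for b in blobs(mask(im,(0,170,90),(4,255,255))|mask(im,(174,170,90),(180,255,255)),100)[:4]:
    r=rect(plane(c,b[:,0]+0.0,.110,True));print("red",*r)
for b in blobs(mask(im,*YEL),300)[:1]:
    r=rect(plane(c,b[:,0]+0.0,.056,True));print("cover",cv2.contourArea(b),*r)
sc=viewer.read_camera("scene");si=viewer.read_camera("side")
cv2.imwrite("pics/c10.png",np.hstack([cv2.resize(sc[130:230,304:436],None,fx=3,fy=3),cv2.resize(si[115:215,219:351],None,fx=3,fy=3)]))
E
```

```text
[0.4787 0.1795 0.2743] [-7.4877 -1.2052 17.3369] 0.001994615567891624
red [380.7345 203.4251] 17.210237503051758 63.1889533996582 91.7941461801529
red [458.2437 296.9348] 11.192063331604004 30.857044219970703 99.47293090820312
red [683.2618 373.1708] 13.15579891204834 29.181903839111328 90.81620591878891
cover 5320.5 [502.1312 198.5255] 77.52169036865234 97.59502410888672 100.00781631469727
```

View pics/c10.png

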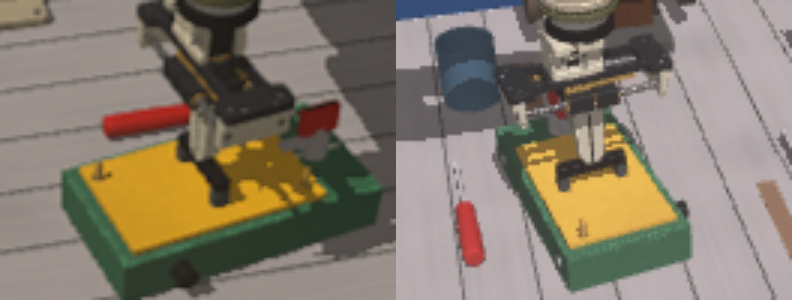

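The picture shows the cover flat on the rim, with a peg through at (100,168) and (583,228). The closed fingers are on the handle, and the fastener is turned along the housing. Handing in.

```bash
python3 -c "
from plant import order
print(order.close_job())"
```

```text
the job is handed in; nothing more can be done
None
```

I lifted the cover by its handle and lowered it onto both pegs with the fastener still open. I then turned the fastener anticlockwise until its slot met the white marks and its tongue lay over the cover. Last, I pressed the cover home with closed fingers on the handle bar and handed the job in at about 19 s, still pressing.

**Last checks:**
- **Cover pressed:** the tool stopped at z = 0.2743 m, against 0.274 expected with the cover on the rim. The push rose to 17 N with no further movement, and the arm was still.
- **Fastener:** the red grip lies at 99.5° and the housing axis at 100.0°, so the joint is at about 1.56 rad.
- **Cover position:** both pegs were seen through their holes after seating, and one was still in view in the last picture. The cover's measured angle was 100.0°, level with the housing.
- **Bystanders:** I kept clear of them and none looked moved, but I did not measure each one.

**Did not fully agree:**
- **Camera offset:** before lowering, the bench cameras put the cover 2–3 mm further in +x than the wrist camera did. I shifted it 0.8 mm and it went on cleanly.
- **Side force:** about 7 N of sideways force remains on the fingers in the final press.
- **Fastener grip:** the opening read 14 mm on the 12 mm bar, but the bar followed the turn.

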